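# Level the log-cheese display stand and dress it

### The job

Get the cheese-log display stand on the counter ready: first turn its black knob until the sagging wooden bed sits level, then lay the dark brown log in the back groove (the one farther from the white card strip) and after it the pale log in the front groove, each centred along its groove and settled fully into both notches before you let go. Last, stand the little slate price card upright on the white strip at the front of the stand, its foot wholly on the strip and its face parallel to the logs. Do not push the cheese wedge behind the stand or the strip of rind about.

Things in the scene. Friction and masses are not known exactly. Their poses are not given: they have to be found in the camera images.
- stand: display stand, fixed to the counter. Origin on the counter under the middle of its wooden bed; z up, -x to its front (white strip), y along the grooves; turned by up to 0.2 rad. Dark base plate 10 mm thick: x -90..90, y -185..100 mm, with a front tab x -177..-87, y -65..65 mm. Over it the bed, 160 (x) x 170 mm (y), its top 50 mm above the counter when level, hinged at its +y end (y = 85, z = 40 mm)
- bed (a joint): tilt of the bed about its hinge at the stand's +y end, rad; 0 = level, negative = knob end low (starts -0.08 to -0.15); +0.1 rad for each rad that the knob is turned clockwise; range -0.2 to 0.06; level means 0
- knob (a joint): turn of the black levelling knob, rad; grows clockwise seen from above; 0 when the bed is level; range -2.0 to 0.6; it starts at -1.5 to -0.8, turns stiffly (about 0.2 N m) and stays where it is left
- knob_grip (a point): centre of the upright black levelling knob (round, 47 mm diameter, 32 mm high, spanning 80 to 112 mm above the counter), on its vertical axis 14 mm below its top; it stands on a threaded steel spindle 155 mm to the -y side of the stand's origin and can be gripped from above in any direction
- back_groove (a point): where the centre of a seated log lies in the back groove (99 mm above the counter when level); tilts with the bed, y along the groove. A groove is two 90-degree V notches in two 14 mm thick ribs 50 mm to either side of this point along y; notch bottoms 12 mm, tips about 39 mm above the bed top. Between the ribs 86 mm are free, so fingers may reach down beside the log there
- front_groove (a point): the same for the front groove, 100 mm nearer to the card strip
- card_spot (a point): centre of the top of the white strip (60 mm along x, 110 mm along y, 12 mm above the counter) on the stand's front tab, axes as the stand's
- brown_log: dark brown cheese log with a red paper band: round bar 52 mm diameter, 140 mm long, about 0.25 kg, lying on the counter; origin at its centre, y along its length; it can roll when nudged
- pale_log: pale cream cheese log with a green paper band, same size and origin
- price_card: slate price card (4 mm thick, 70 mm wide, up to 64 mm high) in a wooden foot 24 x 62 x 16 mm; 60 g; origin at the centre of the foot's underside, x across the 24 mm, y along the 62 mm, z up; pinch the foot across its 24 mm
- rind: bystander: crescent of cheese rind, 170 x 34 x 25 mm, lying between the logs; origin at the middle of its underside, length along its y
- wedge_a: bystander: cheese wedge 118 x 78 x 63 mm, origin under its middle, behind the stand

How it is judged:
On the way, in this order (a step that is already met when the one before it is completed fails the run):
1. the bed is level, within 0.03 rad (value of joint bed between -0.03 and 0.03 rad), for 0.2 s.
2. the brown log lies settled in both notches of the back groove while the fingers still touch it (x of brown_log in the frame of back_groove between -0.006 and 0.006 m and y of brown_log in the frame of back_groove between -0.015 and 0.015 m and z of brown_log in the frame of back_groove between -0.005 and 0.005 m and angle between the y axis of brown_log and the y axis of back_groove, either way round below 0.07 rad and contact force between the fingers and brown_log above 0.3 N and linear speed of brown_log below 0.03 m/s), for 0.2 s.
3. the pale log lies settled in both notches of the front groove while the fingers still touch it (x of pale_log in the frame of front_groove between -0.006 and 0.006 m and y of pale_log in the frame of front_groove between -0.015 and 0.015 m and z of pale_log in the frame of front_groove between -0.005 and 0.005 m and angle between the y axis of pale_log and the y axis of front_groove, either way round below 0.07 rad and contact force between the fingers and pale_log above 0.3 N and linear speed of pale_log below 0.03 m/s), for 0.2 s.
4. the price card stands upright on the white strip (x of price_card in the frame of card_spot between -0.018 and 0.018 m and y of price_card in the frame of card_spot between -0.024 and 0.024 m and z of price_card in the frame of card_spot between -0.004 and 0.004 m and angle between price_card's own z axis and vertical below 0.1 rad and angle between the x axis of price_card and the x axis of card_spot, either way round below 0.3 rad), for 0.2 s.
At the end, for the whole second after the job is handed in: Bed level within 0.03 rad; brown log in the back groove, pale log in the front one, each within 6 mm across, 15 mm along, 5 mm in height and 0.07 rad of its seat; card upright on the white strip (centre within 18 mm across, 24 mm along, 0.3 rad); all at rest (all of step 1 and all of step 4 and x of brown_log in the frame of back_groove between -0.006 and 0.006 m and y of brown_log in the frame of back_groove between -0.015 and 0.015 m and z of brown_log in the frame of back_groove between -0.005 and 0.005 m and angle between the y axis of brown_log and the y axis of back_groove, either way round below 0.07 rad and x of pale_log in the frame of front_groove between -0.006 and 0.006 m and y of pale_log in the frame of front_groove between -0.015 and 0.015 m and z of pale_log in the frame of front_groove between -0.005 and 0.005 m and angle between the y axis of pale_log and the y axis of front_groove, either way round below 0.07 rad and linear speed of each of brown_log, pale_log, price_card below 0.02 m/s); the robot touches nothing.
It fails at once if bystander rind pushed more than 30 mm (distance of rind from where it was at the start of the episode above 0.03 m).
It fails at once if bystander wedge a pushed more than 30 mm (distance of wedge_a from where it was at the start of the episode above 0.03 m).
It also fails if it takes over 72 s, if anything falls off the work surface, if the arm or the gripper's body presses on something with over 40 N, if the wrist force passes 120 N, or if a joint passes its speed limit or range.

### The arm

A 6-joint arm with a two-finger parallel gripper is mounted at the origin on a cart in front of the work surface, level with it; the furniture and walls round the work are solid. World frame = base frame: x ahead of the robot, y to its left, z up, the work surface at z = 0. Lengths are in m, angles in rad, forces in N, time in s.
With the tool pointing down it reaches from about 0.3 to 0.775 m from the base axis. Payload 14.6 kg.
Tool frame: the origin (TCP) lies at the very end of the fingers, on their centre line; the grasp point (between the pads) lies 19 mm behind it; z points along the fingers, y is the line along which they close (so a half turn about z gives the same grasp; the last joint's range is limited). The gripper opens to 94 mm and grips with 3 to 60 N. Pads are 16 mm wide; open, the fingers measure 119 mm over their backs; the gripper's body (75 mm by 177 mm) begins 78 mm behind the grasp point.
Start: joints at [1.235, 0.3, 1.521, -0, 1.321, -0.067], TCP at [0.146, 0.53, 0.205] pointing down, gripper open.
Joint ranges: [-3.03, 3.03], [-0.79, 2.21], [0.23, 2.52], [-1.04, 4.18], [0, 3.07], [-2.55, 2.55]. Speed limits (rad/s): [2.22, 2.22, 2.57, 3.14, 3.14, 3.14].

### API

Orientations are given as [roll, pitch, yaw] about the fixed x, y, z axes, in that order (R = Rz(yaw) Ry(pitch) Rx(roll)).
In Python, from station import * gives the robot as it stands.
- The arm moves only by the tool jog_arm, never from a script. Its argument "rows" is a list of rows, each a list of 3 entries, a list of its own where there are three numbers: the shift along the tool's x, y, z in m, then the turn about the tool's z in degrees, then the finger opening in m, from 0 to 0.094. A call has 1 to 12 rows; each row shifts and turns the commanded pose from where the row before left it, along the tool's axes as they then stand; what a row does not reach is not made up. A row lasts 1/12 s, in which the tool goes at most 41.7 mm and 7.16 degrees, less where a joint would pass 70% of its speed; a pose out of reach is approached as far as the arm can. A call is refused whole if a number of a shift passes 0.0417 or a number of a turn 7.16, either way. A call with a gripper value outside its range is refused whole. The fingers move at their own pace and stop on an object; "squeeze" is the grip in N (left out, the last holds). Time passes only in rows, so rows that do not move let the fingers close. It gives the time, the measured TCP pose, the force, the opening and the grip force at its end, in the units of the state.
- get_obs(): the state, without advancing time (a new reading comes with each control period).
- camera(name): name is "side" or "top" or "wrist"; returns a dict with "image" (420x560x3 uint8, red, green, blue), "range_z" (420x560 float32, m along the optical axis (not along the pixel's ray), 0 where there is no reading), "K" (3x3 intrinsics, pixels), "k1" (the pictures are not rectified: a ray, as slopes to the right and down, at radius r is drawn at 1 + k1 r^2 times it, then the intrinsics apply), "world_from_camera" (4x4, takes a point from camera to world coordinates); the wrist camera has in their place "T_tool_cam" (4x4, takes a point from camera to tool coordinates, whose origin is the TCP and whose axes are the flange's). Camera axes: x right, y up, looking along -z (the intrinsics and any distortion apply to the point x, -y, -z); pixel columns grow to the right and rows downward; lengths in m; the calibration is good to about 2 mm. A picture is of the moment at which its call begins: read the wrist's pose just before it.
- hand_in(): hands the job in; it is judged then, once.
Trained networks look in a picture, given as the dict that the camera call returned (one of the last four; its "shot" number tells which), for a name from the list of things; names that differ only in an ending like _2 or _b are one class to them, and where a whole thing is asked for, a point or a joint stands for the part that bears it (a point fixed in the world has none). Each returns a list of dicts, best first, with "p" (0 to 1); they miss things now and then, are a little off and sometimes report something else, mostly with a low value. They report only what shows in the picture. A call takes as long as a camera call.
- search_frame(label, picture): "at" ([column, row] as shares, 0 to 1, of the picture: columns of its width, rows of its height, amid what is visible of it).
- spot_point(label, picture): "at" ([column, row] as shares, 0 to 1, of the picture: columns of its width, rows of its height: a listed point, or the origin of a listed thing).
The state is a dict: "time_s": time; "qpos": joint angles; "joint_vel": joint speeds; "tau": joint torques, N m; "ee_pos": TCP position; "eef_rot": TCP orientation; "force": force on the tool from outside, world axes, zero at the start; "moment": the same for the moment, N m; "grip_width": finger opening in m; "grip_force": force on a finger pad.
Only numpy, scipy, OpenCV 4.12 (cv2) and the standard library are available. Lean on these libraries where they do the work, as an engineer would, in place of code of your own. Each camera call takes 0.05 s, during which the arm holds its last target. There are 200 camera calls.

## Working session

There is one attempt and no reset: what is moved stays moved. The work goes in short steps, Python scripts to look and compute and a tool call to move; the robot and the scene stay as the last step left them, time stands still between calls to the robot, and variables do not carry over. Pictures are saved under pics/ and viewed, at most 10 in all, crops included, and the job is handed in when it is done.

Besides the shell and the picture viewer there is one more tool, called after "Emit:" by a JSON object that holds its "name" and its "arguments". jog_arm: Moves the arm, as the interface text tells. Its arguments: {"type":"object","properties":{"rows":{"type":"array","items":{"type":"array"}},"squeeze":{"type":"number"}},"required":["rows"]}

```bash
mkdir -p pics; ls; cat > h.py <<'E'
from station import *
import numpy as np, cv2
from scipy.spatial.transform import Rotation as R
def T_of(c,obs=None):
    if "world_from_camera" in c: return np.array(c["world_from_camera"])
    T=np.eye(4); T[:3,:3]=R.from_euler('xyz',obs["eef_rot"]).as_matrix(); T[:3,3]=obs["ee_pos"]
    return T@np.array(c["T_tool_cam"])
def ray(c,T,at):
    K=np.array(c["K"]); p=np.array(at,float)*[560,420]
    d=np.array([(p[0]-K[0,2])/K[0,0],(p[1]-K[1,2])/K[1,1]]); u=d.copy()
    for _ in range(20): u=d/(1+c["k1"]*(u@u))
    return T[:3,:3]@np.array([u[0],-u[1],-1.]),T[:3,3]
def at_z(c,T,at,z):
    d,o=ray(c,T,at); return o+d*(z-o[2])/d[2]
def cloud(c,T):
    K=np.array(c["K"]); v,u=np.mgrid[0:420,0:560]
    d=np.stack([(u+.5-K[0,2])/K[0,0],(v+.5-K[1,2])/K[1,1]],-1); w=d.copy()
    for _ in range(20): w=d/(1+c["k1"]*(w**2).sum(-1,keepdims=True))
    r=c["range_z"]; P=np.stack([w[...,0]*r,-w[...,1]*r,-r],-1)
    P=P@T[:3,:3].T+T[:3,3]; P[r==0]=np.nan; return P
def save(c,n): cv2.imwrite(f"pics/{n}.png",cv2.cvtColor(c["image"],cv2.COLOR_RGB2BGR))
E
python3 - <<'E'
from h import *
o=get_obs(); print({k:np.round(v,3).tolist() for k,v in o.items()})
for n in ("top","side"):
    c=camera(n); T=T_of(c); save(c,n); P=cloud(c,T); print(n,np.round(T[:3,3],2))
    for l,z in [("stand",0),("knob_grip",.098),("back_groove",.095),("front_groove",.095),("card_spot",.012),("brown_log",.026),("pale_log",.026),("price_card",0),("rind",0),("wedge_a",0)]:
        for r in spot_point(l,c)[:2]:
            a=r["at"]; px=(min(419,int(a[1]*420)),min(559,int(a[0]*560)))
            print(l,round(r["p"],2),px,np.round(at_z(c,T,a,z),3),"surf",np.round(P[px],3))
E
```

```text
pics
{'time_s': 0.0, 'qpos': [1.235, 0.3, 1.522, -0.0, 1.321, -0.067], 'joint_vel': [-0.0, -0.0, 0.0, 0.001, -0.001, 0.0], 'tau': [0.001, -53.179, -35.276, 0.071, 0.024, -0.0], 'ee_pos': [0.146, 0.53, 0.205], 'eef_rot': [-3.14, -0.0, 2.873], 'force': [0.582, -1.134, 0.679], 'moment': [-0.001, 0.005, -0.067], 'grip_force': 0.0, 'grip_width': 0.094}
top [ 0.41 -0.03  1.41]
stand 0.56 (216, 372) [ 0.561 -0.258  0.   ] surf [ 0.556 -0.251  0.04 ]
knob_grip 0.92 (197, 437) [ 0.592 -0.404  0.098] surf [ 0.591 -0.402  0.11 ]
knob_grip 0.74 (232, 385) [ 0.51  -0.271  0.098] surf [ 0.515 -0.284  0.032]
back_groove 0.82 (189, 371) [ 0.617 -0.243  0.095] surf [ 0.627 -0.253  0.031]
card_spot 0.78 (269, 382) [ 0.42  -0.275  0.012] surf [ 0.421 -0.274  0.016]
brown_log 0.96 (265, 262) [0.441 0.034 0.026] surf [0.44  0.032 0.054]
pale_log 0.7 (257, 148) [0.469 0.325 0.026] surf [0.467 0.318 0.056]
price_card 0.58 (203, 172) [0.611 0.268 0.   ] surf [0.609 0.266 0.012]
rind 0.84 (273, 200) [0.423 0.195 0.   ] surf [ 0.424  0.196 -0.   ]
wedge_a 0.84 (145, 355) [ 0.751 -0.22   0.   ] surf [ 0.739 -0
[... 166 characters left out ...]
1 -0.232  0.038]
knob_grip 0.69 (167, 182) [ 0.592 -0.402  0.098] surf [ 0.6   -0.393  0.11 ]
back_groove 0.77 (189, 218) [ 0.604 -0.243  0.095] surf [ 0.553 -0.289  0.029]
back_groove 0.21 (207, 317) [0.491 0.058 0.095] surf [0.45  0.036 0.046]
front_groove 0.76 (171, 229) [ 0.514 -0.267  0.095] surf [ 0.45  -0.324  0.013]
card_spot 0.75 (191, 214) [ 0.555 -0.308  0.012] surf [ 0.567 -0.295  0.028]
card_spot 0.6 (172, 242) [ 0.425 -0.285  0.012] surf [ 0.423 -0.287  0.008]
brown_log 0.57 (208, 314) [0.442 0.021 0.026] surf [0.455 0.028 0.04 ]
pale_log 0.23 (164, 186) [ 0.516 -0.465  0.026] surf [ 0.58  -0.394  0.107]
wedge_a 0.72 (240, 197) [ 0.748 -0.22   0.   ] surf [ 0.777 -0.187  0.055]
```

View pics/top.png

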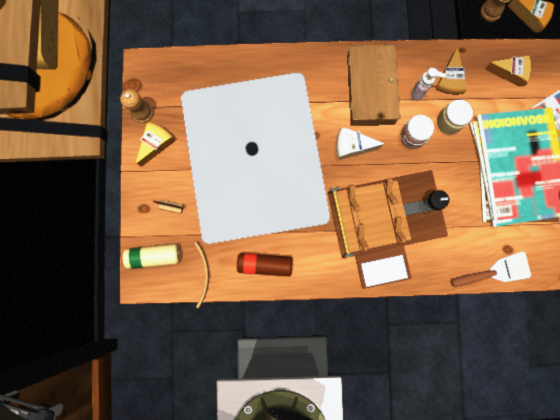

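View pics/side.png

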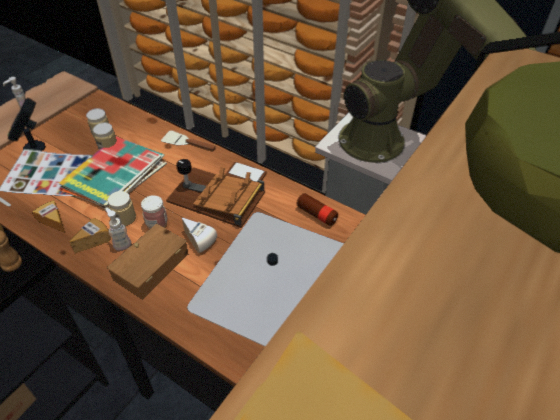

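The top view shows the brown log at (264,264), the pale log at (152,256), the rind at (203,273), the price card at (168,206), the stand around (375,215) with its knob at (437,200), and the wedge at (358,143). The side view agrees on the stand.

```bash
cat > m.py <<'E'
from h import *
c=camera("top"); T=T_of(c); P=cloud(c,T)
import sys
def sel(x,y,rx,ry,z0,z1):
    return P[(abs(P[...,0]-x)<rx)&(abs(P[...,1]-y)<ry)&(P[...,2]>z0)&(P[...,2]<z1)]
def rect(n,S):
    r=cv2.minAreaRect((S[:,:2]*1000).astype(np.float32)); 
    C=np.cov(S[:,:2].T); w,V=np.linalg.eigh(C); v=V[:,1]*np.sign(V[1,1])
    print(n,len(S),"mean",np.round(S.mean(0),4),"rect",np.round(r[0],1),np.round(r[1],1),round(r[2],1),"long dir yaw(x=-sin)",round(float(np.arctan2(-v[0],v[1])),3),"zmax",np.round(S[:,2].max(),3))
rect("knob",sel(.592,-.403,.04,.04,.095,.13))
rect("brown",sel(.441,.03,.05,.1,.03,.08))
rect("pale",sel(.468,.32,.05,.1,.03,.08))
rect("card",sel(.608,.27,.06,.06,.007,.1))
rect("cardhi",sel(.608,.27,.06,.06,.03,.1))
hi=c["image"]; W=(hi.min(-1)>190)&(abs(P[...,0]-.425)<.06)&(abs(P[...,1]+.28)<.09); rect("strip",P[W])
t=.2
O=np.array([.561,-.258]); L=(P[...,:2]-O)@np.array([[np.cos(t),-np.sin(t)],[np.sin(t),np.cos(t)]])
B=(abs(L[...,0])<.07)&(abs(L[...,1])<.036)&(P[...,2]>.02)&(P[...,2]<.055)
A=np.c_[L[B],np.ones(B.sum())]; print("bed",B.sum(),np.linalg.lstsq(A,P[B][:,2],rcond=None)[0])
E
python3 m.py
```

```text
knob 336 mean [ 0.5834 -0.4049  0.1103] rect [ 584.5 -406.8] [48.6 48.4] 81.7 long dir yaw(x=-sin) 0.361 zmax 0.12
brown 1069 mean [0.4408 0.0264 0.0466] rect [440.9  27.5] [139.   51.2] 83.8 long dir yaw(x=-sin) -0.116 zmax 0.06
pale 1087 mean [0.4704 0.3148 0.0467] rect [470.9 317.8] [ 51.9 143.2] 5.1 long dir yaw(x=-sin) 0.091 zmax 0.06
card 260 mean [0.5993 0.2695 0.0257] rect [607.5 269.4] [ 89.6 121.5] 11.9 long dir yaw(x=-sin) -0.189 zmax 0.068
cardhi 66 mean [0.5988 0.2687 0.0557] rect [599.4 269.3] [69.3  3.9] 76.5 long dir yaw(x=-sin) -0.241 zmax 0.068
strip 986 mean [ 0.4176 -0.2801  0.0119] rect [ 417.6 -280.2] [ 60.2 110.6] 10.0 long dir yaw(x=-sin) 0.176 zmax 0.021
bed 1472 [0.00669135 0.14442414 0.03672539]
```

Emit:
{"name": "jog_arm", "arguments": {"rows": [[[-0.024,-0.028,0],0,0.094],[[-0.024,-0.028,0],0,0.094],[[-0.024,-0.028,0],0,0.094],[[-0.024,-0.028,0],0,0.094],[[-0.024,-0.028,0],0,0.094],[[-0.024,-0.028,0],0,0.094],[[-0.024,-0.028,0],0,0.094],[[-0.024,-0.028,0],0,0.094],[[-0.024,-0.028,0],0,0.094],[[-0.024,-0.028,0],0,0.094],[[-0.024,-0.028,0],0,0.094],[[-0.024,-0.028,0],0,0.094]], "squeeze": 40}}

```text
time_s: 2.15
ee_pos: [0.3348, 0.1281, 0.2058]
eef_rot: [3.141, 0.001, 2.873]
force: [0.8, 0.5, -0.2]
grip_width: 0.0942
grip_force: 0.0
```

Emit:
{"name": "jog_arm", "arguments": {"rows": [[[-0.024,-0.028,0],0,0.094],[[-0.024,-0.028,0],0,0.094],[[-0.024,-0.028,0],0,0.094],[[-0.024,-0.028,0],0,0.094],[[-0.024,-0.028,0],0,0.094],[[-0.024,-0.028,0],0,0.094],[[-0.024,-0.028,0],0,0.094],[[-0.024,-0.028,0],0,0.094],[[-0.024,-0.028,0],0,0.094],[[-0.024,-0.028,0],0,0.094],[[-0.024,-0.028,0],0,0.094],[[-0.024,-0.028,0],0,0.094]]}}

```text
time_s: 3.15
ee_pos: [0.5234, -0.2724, 0.2053]
eef_rot: [-3.142, 0.0, 2.873]
force: [1.1, 0.8, 0.4]
grip_width: 0.0938
grip_force: 0.0
```

Emit:
{"name": "jog_arm", "arguments": {"rows": [[[-0.024,-0.028,0],0,0.094],[[-0.024,-0.028,0],0,0.094],[[-0.024,-0.028,0],0,0.094],[[-0.024,-0.028,0],0,0.094],[[0,0,0],0,0.094]]}}

```text
time_s: 3.57
ee_pos: [0.5862, -0.4089, 0.2021]
eef_rot: [3.141, -0.003, 2.87]
force: [-0.4, 0.5, -0.5]
grip_width: 0.0939
grip_force: 0.0
```

Emit:
{"name": "jog_arm", "arguments": {"rows": [[[0.002,0.002,0.03],0,0.094],[[0,0,0.03],0,0.094],[[0,0,0.03],0,0.094],[[0,0,0.028],0,0.094],[[0,0,0],0,0.04],[[0,0,0],0,0.03],[[0,0,0],0,0.03],[[0,0,0],0,0.03],[[0,0,0],0,0.03]]}}

```text
time_s: 4.32
ee_pos: [0.5849, -0.4021, 0.0896]
eef_rot: [-3.14, 0.003, 2.873]
force: [-1.1, -0.1, 0.0]
grip_width: 0.0638
grip_force: 0.0
```

Emit:
{"name": "jog_arm", "arguments": {"rows": [[[0,0,0.004],0,0.03],[[0,0,0],0,0.03],[[0,0,0],0,0.03],[[0,0,0],0,0.03],[[0,0,0],0,0.03]]}}

```text
time_s: 4.73
ee_pos: [0.5835, -0.4069, 0.0849]
eef_rot: [-3.134, 0.005, 2.87]
force: [-1.4, -28.8, -1.5]
grip_width: 0.0462
grip_force: 40.0
```

Emit:
{"name": "jog_arm", "arguments": {"rows": [[[0,-0.003,0],0,0.03],[[0,0,0],7,0.03],[[0,0,0],7,0.03],[[0,0,0],7,0.03],[[0,0,0],7,0.03],[[0,0,0],7,0.03],[[0,0,0],7,0.03],[[0,0,0],7,0.03],[[0,0,0],7,0.03],[[0,0,0],7,0.03],[[0,0,0],7,0.03],[[0,0,0],7,0.03]]}}

```text
time_s: 5.73
ee_pos: [0.5852, -0.4059, 0.0849]
eef_rot: [3.136, 0.004, 1.523]
force: [11.6, -8.5, 0.0]
grip_width: 0.0463
grip_force: 40.0
```

Emit:
{"name": "jog_arm", "arguments": {"rows": [[[0,0,0],5,0.03],[[0,0,0],0,0.03],[[0,0,0],0,0.03]]}}

```text
time_s: 5.98
ee_pos: [0.5853, -0.4059, 0.0849]
eef_rot: [3.135, 0.003, 1.441]
force: [12.2, -8.7, -0.4]
grip_width: 0.0468
grip_force: 40.0
```

```bash
python3 - <<'E'
from h import *
o=get_obs();print(o["eef_rot"],o["ee_pos"],o["qpos"],o["force"],o["moment"])
t=.18
for n in("top","side"):
    c=camera(n);P=cloud(c,T_of(c));save(c,n+"2")
    L=(P[...,:2]-[.557,-.254])@np.array([[np.cos(t),-np.sin(t)],[np.sin(t),np.cos(t)]])
    B=(abs(L[...,0])<.07)&(abs(L[...,1])<.036)&(P[...,2]>.02)&(P[...,2]<.062)
    x=L[B];z=P[B][:,2]
    for _ in range(4):
        A=np.c_[x,np.ones(len(x))]; s=np.linalg.lstsq(A,z,rcond=None)[0]; e=z-A@s; k=abs(e)<.006; x=x[k];z=z[k]
    print(n,len(z),s)
E
```

```text
[3.13542854 0.00344459 1.44077334] [ 0.58530878 -0.40590047  0.08494662] [-6.57793180e-01  7.65833364e-01  1.10513639e+00  1.34763153e-04
  1.26356282e+00 -5.27821111e-01] [12.21731136 -8.737062   -0.44282191] [-1.63895513 -2.11706741 -0.12227609]
top 1494 [ 0.00094235 -0.0006958   0.04962583]
side 597 [-0.0007819   0.01555714  0.04871801]
```

Emit:
{"name": "jog_arm", "arguments": {"rows": [[[0,0,0],0,0.07],[[0,0,0],0,0.094],[[0,0,0],0,0.094],[[0,0,-0.01],0,0.094],[[0,0,-0.036],0,0.094],[[0,0,-0.036],0,0.094],[[0,0,-0.036],0,0.094]]}}

```text
time_s: 6.67
ee_pos: [0.5832, -0.4042, 0.2037]
eef_rot: [-3.141, -0.0, 1.442]
force: [0.2, 0.2, 0.4]
grip_width: 0.0896
grip_force: 0.0
```

Emit:
{"name": "jog_arm", "arguments": {"rows": [[[0.034,-0.0165,0],0,0.094],[[0.034,-0.0165,0],0,0.094],[[0.034,-0.0165,0],0,0.094],[[0.034,-0.0165,0],0,0.094],[[0.034,-0.0165,0],0,0.094],[[0.034,-0.0165,0],0,0.094],[[0.034,-0.0165,0],0,0.094],[[0.034,-0.0165,0],0,0.094],[[0.034,-0.0165,0],0,0.094],[[0.034,-0.0165,0],0,0.094],[[0.034,-0.0165,0],0,0.094],[[0.034,-0.0165,0],0,0.094]]}}

```text
time_s: 7.67
ee_pos: [0.4388, 0.0271, 0.2023]
eef_rot: [3.141, -0.0, 1.441]
force: [1.2, 0.8, 0.1]
grip_width: 0.0937
grip_force: 0.0
```

Emit:
{"name": "jog_arm", "arguments": {"rows": [[[0,0,0],-1,0.094],[[0,0,0],0,0.094]]}}

```text
time_s: 7.83
ee_pos: [0.4395, 0.0269, 0.2024]
eef_rot: [3.14, -0.0, 1.463]
force: [-0.1, -0.9, -0.6]
grip_width: 0.0939
grip_force: 0.0
```

```bash
python3 - <<'E'
from h import *
o=get_obs();print(o["ee_pos"],o["eef_rot"])
c=camera("wrist");T=T_of(c,o);P=cloud(c,T);save(c,"w1")
S=P[(P[...,2]>.03)&(P[...,2]<.07)&(abs(P[...,0]-.441)<.06)&(abs(P[...,1]-.027)<.1)]
r=cv2.minAreaRect((S[:,:2]*1000).astype(np.float32));print(len(S),S.mean(0),r)
exec(open("m.py").read())
E
```

```text
[0.43945045 0.02689906 0.20243659] [ 3.14023723e+00 -8.99711856e-05  1.46312990e+00]
7518 [0.4409347  0.03193408 0.04576918] ((440.3219909667969, 27.444076538085938), (140.37147521972656, 51.64048385620117), 83.98165893554688)
knob 329 mean [ 0.5838 -0.4046  0.1108] rect [ 584.  -405.8] [48.6 47.7] 28.0 long dir yaw(x=-sin) 0.197 zmax 0.119
brown 54 mean [ 0.4356 -0.0379  0.0453] rect [434.4 -38.1] [ 5.1 48. ] 88.2 long dir yaw(x=-sin) 1.524 zmax 0.054
pale 1091 mean [0.4705 0.3147 0.0467] rect [470.9 317. ] [ 52.3 142.1] 4.8 long dir yaw(x=-sin) 0.089 zmax 0.059
card 254 mean [0.5997 0.2689 0.026 ] rect [615.  264.1] [100.2 110.4] 1.9 long dir yaw(x=-sin) -0.206 zmax 0.07
cardhi 67 mean [0.5988 0.2689 0.0556] rect [599.8 270. ] [69.5  4.1] 76.2 long dir yaw(x=-sin) -0.24 zmax 0.07
strip 985 mean [ 0.4176 -0.28    0.0118] rect [ 417.6 -280.2] [ 60.  111.5] 9.9 long dir yaw(x=-sin) 0.173 zmax 0.022
bed 1506 [0.00192531 0.00460654 0.04933789]
```

Emit:
{"name": "jog_arm", "arguments": {"rows": [[[0,0.001,0.039],0,0.094],[[0,0,0.039],0,0.094],[[0,0,0.039],0,0.094],[[0,0,0.039],0,0.094],[[0,0,0.025],0,0.085],[[0,0,0.014],0,0.07],[[0,0,0],0,0.045],[[0,0,0],0,0.045],[[0,0,0],0,0.045],[[0,0,0],0,0.045],[[0,0,0],0,0.045],[[0,0,0],0,0.045]], "squeeze": 20}}

```text
time_s: 8.93
ee_pos: [0.4415, 0.0253, 0.0075]
eef_rot: [3.139, 0.0, 1.459]
force: [-0.2, -1.1, 8.4]
grip_width: 0.0513
grip_force: 20.0
```

Emit:
{"name": "jog_arm", "arguments": {"rows": [[[0,0,0],0,0.045]]}}

```text
time_s: 9.02
ee_pos: [0.4415, 0.0253, 0.0075]
eef_rot: [3.139, 0.0, 1.459]
force: [-1.3, -1.6, 8.1]
grip_width: 0.0515
grip_force: 20.0
```

Emit:
{"name": "jog_arm", "arguments": {"rows": [[[0,0,-0.03],0,0.045],[[0,0,-0.04],0,0.045],[[0,0,-0.04],0,0.045],[[0,0,-0.04],0,0.045],[[0,0,-0.03],0,0.045],[[0,0,0],0,0.045]]}}

```text
time_s: 9.52
ee_pos: [0.4428, 0.0255, 0.1926]
eef_rot: [3.132, -0.001, 1.459]
force: [0.3, -0.4, -0.8]
grip_width: 0.0518
grip_force: 20.0
```

```bash
python3 - <<'E'
from h import *
o=get_obs();print(o["ee_pos"],o["eef_rot"],o["grip_width"])
t=.175;c=camera("top");P=cloud(c,T_of(c));save(c,"t3")
L=(P[...,:2]-[.557,-.2534])@np.array([[np.cos(t),-np.sin(t)],[np.sin(t),np.cos(t)]])
m=(abs(L[...,0])<.11)&(abs(L[...,1])<.07)&(P[...,2]>.066)&(P[...,2]<.11)
for s in(-1,1):
    k=m&(L[...,1]*s>.02); X=L[k];z=P[k][:,2]
    print("rib",s,k.sum(),"y",np.median(X[:,1]),"slope",np.polyfit(X[:,0],X[:,1],1))
    for lo,hi in((-.11,-.05),(-.05,0),(0,.05),(.05,.11)):
        q=(X[:,0]>lo)&(X[:,0]<hi); print(lo,q.sum(),np.round([X[q,0].min(),X[q,0].mean(),X[q,0].max()],4))
print([(r["p"],at_z(c,T_of(c),r["at"],.099)) for l in("back_groove","front_groove") for r in spot_point(l,c)])
cv2.imwrite("pics/crop.png",cv2.resize(cv2.cvtColor(c["image"][160:300,310:470],cv2.COLOR_RGB2BGR),None,fx=4,fy=4,interpolation=2))
E
```

```text
[0.44276883 0.02552719 0.19260043] [ 3.13195418e+00 -9.00050942e-04  1.45922649e+00] 0.051816144696820526
rib -1 280 y -0.05099735872240675 slope [ 0.00825429 -0.05104703]
-0.11 59 [-0.0808 -0.069  -0.0542]
-0.05 81 [-0.0477 -0.0318 -0.0171]
0 63 [0.0169 0.0305 0.0466]
0.05 77 [0.0512 0.0676 0.0835]
rib 1 271 y 0.0495541883835398 slope [0.00262806 0.04944119]
-0.11 66 [-0.083  -0.0697 -0.0547]
-0.05 70 [-0.0477 -0.0311 -0.0071]
0 63 [0.0036 0.0291 0.0439]
0.05 72 [0.0516 0.0684 0.0832]
[(0.63, array([ 0.60797697, -0.24054146,  0.099     ])), (0.71, array([ 0.50994228, -0.26345923,  0.099     ]))]
```

View pics/crop.png

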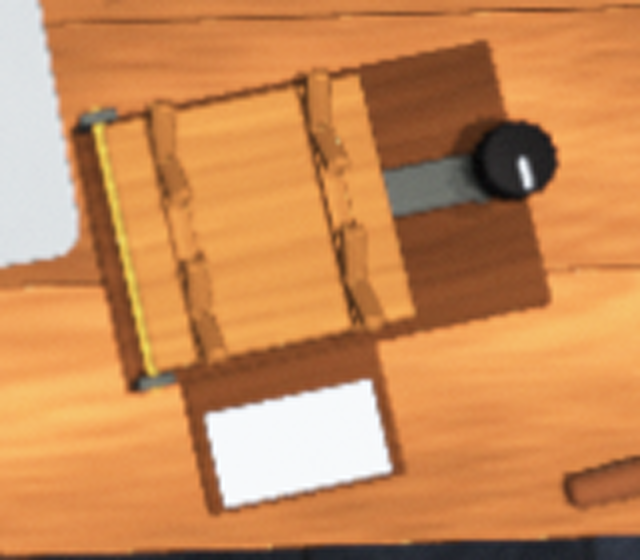

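The crop shows the bed level with its two ribs at about (180,220) and (340,200). The white strip is at (300,440) and the knob at (515,160).

Emit:
{"name": "jog_arm", "arguments": {"rows": [[[-0.028,0.0215,0],0,0.045],[[-0.028,0.0215,0],0,0.045],[[-0.028,0.0215,0],0,0.045],[[-0.028,0.0215,0],0,0.045],[[-0.028,0.0215,0],0,0.045],[[-0.028,0.0215,0],0,0.045],[[-0.028,0.0215,0],0,0.045],[[-0.028,0.0215,0],0,0.045],[[-0.028,0.0215,0],0,0.045],[[0,0,0],-5.5,0.045],[[0,0,0],-5.5,0.045],[[0,0,0],-5.5,0.045]]}}

```text
time_s: 10.67
ee_pos: [0.6043, -0.2468, 0.1831]
eef_rot: [-3.138, -0.003, 1.751]
force: [0.4, 0.6, -1.7]
grip_width: 0.0513
grip_force: 20.0
```

Emit:
{"name": "jog_arm", "arguments": {"rows": [[[0,0,0],0,0.045],[[0,0,0],0,0.045]]}}

```text
time_s: 10.83
ee_pos: [0.6045, -0.2463, 0.1845]
eef_rot: [-3.139, -0.002, 1.744]
force: [0.2, -0.2, -1.8]
grip_width: 0.0518
grip_force: 20.0
```

```bash
python3 - <<'E'
from h import *
o=get_obs();print(o["ee_pos"],o["eef_rot"],o["grip_width"])
c=camera("wrist");T=T_of(c,o);P=cloud(c,T);save(c,"w2")
t=.178
L=(P[...,:2]-[.557,-.2535])@np.array([[np.cos(t),-np.sin(t)],[np.sin(t),np.cos(t)]])
S=(P[...,2]>.185)&(P[...,2]<.26)&(abs(L[...,0]-.05)<.05)&(abs(L[...,1])<.1)
A=c["image"].astype(int); red=S&(A[...,0]>90)&(A[...,0]>A[...,1]*3)
print(S.sum(),cv2.minAreaRect((L[S]*1000).astype(np.float32)),P[S][:,2].max(),red.sum(),L[red].mean(0) if red.any() else 0)
E
```

```text
[ 0.60445918 -0.24627898  0.18453911] [-3.13925170e+00 -1.65602912e-03  1.74405957e+00] 0.05183025570621114
35593 ((47.082763671875, 2.6062164306640625), (76.46559143066406, 137.9549560546875), 3.579465627670288) 0.2599965537430813 9527 [0.04694453 0.0381758 ]
```

View pics/w2.png

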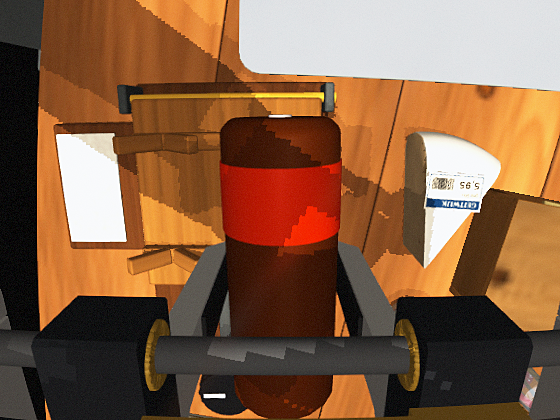

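Emit:
{"name": "jog_arm", "arguments": {"rows": [[[-0.002,0.002,0.03],0,0.045],[[0,0,0.03],0,0.045],[[0,0,0.02],0,0.045],[[0,0,0.01],0,0.045],[[0,0,0.005],0,0.045],[[0,0,0.003],0,0.045],[[0,0,0],0,0.045]]}}

```text
time_s: 11.47
ee_pos: [0.6076, -0.2482, 0.089]
eef_rot: [3.141, 0.0, 1.746]
force: [-0.6, 0.2, -1.8]
grip_width: 0.0517
grip_force: 20.0
```

Emit:
{"name": "jog_arm", "arguments": {"rows": [[[0,0,0.004],0,0.045],[[0,0,0.003],0,0.045],[[0,0,0.002],0,0.045],[[0,0,0],0,0.045]]}}

```text
time_s: 11.8
ee_pos: [0.6077, -0.2483, 0.0804]
eef_rot: [3.14, 0.001, 1.746]
force: [-0.0, 0.5, 2.1]
grip_width: 0.0515
grip_force: 19.9
```

Emit:
{"name": "jog_arm", "arguments": {"rows": [[[0,0,0.001],0,0.045],[[0,0,0],0,0.045],[[0,0,0],0,0.045],[[0,0,0],0,0.045],[[0,0,0],0,0.045],[[0,0,0],0,0.045]], "squeeze": 4}}

```text
time_s: 12.3
ee_pos: [0.6077, -0.2484, 0.0793]
eef_rot: [3.14, 0.001, 1.747]
force: [-0.7, -0.6, 5.4]
grip_width: 0.0519
grip_force: 4.0
```

```bash
python3 - <<'E'
from h import *
o=get_obs();print(o["ee_pos"],o["force"],o["grip_force"])
t=.178;c=camera("wrist");T=T_of(c,o);P=cloud(c,T)
L=(P[...,:2]-[.557,-.2535])@np.array([[np.cos(t),-np.sin(t)],[np.sin(t),np.cos(t)]])
A=c["image"].astype(int); red=(A[...,0]>90)&(A[...,0]>A[...,1]*3)&(abs(L[...,0]-.05)<.04)&(abs(L[...,1])<.09)
print(red.sum(),L[red].mean(0),np.percentile(P[red][:,2],[50,90,98,99.5]), cv2.minAreaRect((L[red]*1000).astype(np.float32)))
D=(P[...,2]>.104)&(P[...,2]<.13)&(abs(L[...,0]-.05)<.022)&(abs(L[...,1])<.09)
y=L[D][:,1]; z=P[D][:,2]
for a in np.arange(-.075,.08,.015):
    q=abs(y-a)<.0075; 
    if q.sum()>20: print(round(a,3),q.sum(),np.percentile(z[q],98).round(4), L[D][q,0].mean().round(4))
print(y.min(),y.max())
E
```

```text
[ 0.60768182 -0.24837127  0.07927807] [-0.66101305 -0.57626441  5.41898902] 4.000173881649971
9219 [0.04964343 0.0355651 ] [0.12090207 0.12343309 0.1241031  0.12445913] ((49.434776306152344, 0.3325042724609375), (51.923606872558594, 131.51527404785156), 0.06221222132444382)
-0.06 2034 0.1231 0.0497
-0.045 1499 0.1232 0.0495
-0.03 219 0.1192 0.0511
-0.015 2837 0.1234 0.05
0.0 3279 0.1234 0.0499
0.015 3535 0.1236 0.0498
0.03 3949 0.1241 0.0498
0.045 4319 0.1242 0.0498
0.06 4617 0.1236 0.0498
0.075 277 0.1179 0.0492
-0.06851392957618443 0.06823248784433586
```

Emit:
{"name": "jog_arm", "arguments": {"rows": [[[0,0,0],0,0.08],[[0,0,0],0,0.094],[[0,0,0],0,0.094],[[0,0,0],0,0.094],[[0,0,-0.02],0,0.094],[[0,0,-0.034],0,0.094],[[0,0,-0.034],0,0.094],[[0,0,-0.034],0,0.094]]}}

```text
time_s: 13.02
ee_pos: [0.607, -0.248, 0.2017]
eef_rot: [-3.141, -0.0, 1.747]
force: [0.1, 0.4, 0.6]
grip_width: 0.0942
grip_force: 0.0
```

Emit:
{"name": "jog_arm", "arguments": {"rows": [[[0.0387,-0.0024,0],0,0.094],[[0.0387,-0.0024,0],0,0.094],[[0.0387,-0.0024,0],0,0.094],[[0.0387,-0.0024,0],0,0.094],[[0.0387,-0.0024,0],0,0.094],[[0.0387,-0.0024,0],0,0.094],[[0.0387,-0.0024,0],0,0.094],[[0.0387,-0.0024,0],0,0.094],[[0.0387,-0.0024,0],0,0.094],[[0.0387,-0.0024,0],0,0.094],[[0.0387,-0.0024,0],0,0.094],[[0.0387,-0.0024,0],0,0.094]]}}

```text
time_s: 14.02
ee_pos: [0.4966, 0.2058, 0.2006]
eef_rot: [3.141, 0.0, 1.747]
force: [0.4, 0.8, -0.5]
grip_width: 0.0941
grip_force: 0.0
```

Emit:
{"name": "jog_arm", "arguments": {"rows": [[[0.0387,-0.0024,0],0,0.094],[[0.0387,-0.0024,0],0,0.094],[[0.0387,-0.0024,0],0,0.094],[[0,0,0],5,0.094],[[0,0,0],0,0.094]]}}

```text
time_s: 14.43
ee_pos: [0.4692, 0.3186, 0.2001]
eef_rot: [-3.141, 0.0, 1.659]
force: [-0.5, -0.8, 1.0]
grip_width: 0.0938
grip_force: 0.0
```

```bash
python3 - <<'E'
from h import *
o=get_obs();print(o["ee_pos"],o["eef_rot"])
c=camera("wrist");T=T_of(c,o);P=cloud(c,T)
S=P[(P[...,2]>.03)&(P[...,2]<.07)&(abs(P[...,0]-.47)<.05)&(abs(P[...,1]-.317)<.09)]
print(len(S),cv2.minAreaRect((S[:,:2]*1000).astype(np.float32)))
E
```

```text
[0.46918677 0.31861371 0.2000745 ] [-3.14113879e+00  2.38265092e-04  1.65885593e+00]
7580 ((469.1233215332031, 317.8678283691406), (51.14248275756836, 139.21942138671875), 4.280342102050781)
```

Emit:
{"name": "jog_arm", "arguments": {"rows": [[[0,0,0.039],0,0.094],[[0,0,0.039],0,0.094],[[0,0,0.039],0,0.094],[[0,0,0.039],0,0.094],[[0,0,0.023],0,0.085],[[0,0,0.013],0,0.07],[[0,0,0],0,0.045],[[0,0,0],0,0.045],[[0,0,0],0,0.045],[[0,0,0],0,0.045],[[0,0,0],0,0.045],[[0,0,0],0,0.045]], "squeeze": 20}}

```text
time_s: 15.48
ee_pos: [0.4708, 0.3174, 0.0099]
eef_rot: [3.139, -0.001, 1.66]
force: [-1.1, -1.7, 7.3]
grip_width: 0.0517
grip_force: 20.0
```

Emit:
{"name": "jog_arm", "arguments": {"rows": [[[0,0,0],0,0.045],[[0,0,-0.03],0,0.045],[[0,0,-0.04],0,0.045],[[0,0,-0.04],0,0.045],[[0,0,-0.04],0,0.045],[[0,0,-0.035],0,0.045],[[0,0,0],0,0.045]]}}

```text
time_s: 16.07
ee_pos: [0.4719, 0.3183, 0.2014]
eef_rot: [3.131, -0.005, 1.66]
force: [1.1, 0.3, -1.3]
grip_width: 0.0511
grip_force: 20.0
```

Emit:
{"name": "jog_arm", "arguments": {"rows": [[[-0.0388,-0.0011,0],0,0.045],[[-0.0388,-0.0011,0],0,0.045],[[-0.0388,-0.0011,0],0,0.045],[[-0.0388,-0.0011,0],0,0.045],[[-0.0388,-0.0011,0],0,0.045],[[-0.0388,-0.0011,0],0,0.045],[[-0.0388,-0.0011,0],0,0.045],[[-0.0388,-0.0011,0],0,0.045],[[-0.0388,-0.0011,0],0,0.045],[[-0.0388,-0.0011,0],0,0.045],[[-0.0388,-0.0011,0],0,0.045],[[-0.0388,-0.0011,0],0,0.045]]}}

```text
time_s: 17.07
ee_pos: [0.4978, -0.1497, 0.1934]
eef_rot: [3.142, 0.0, 1.66]
force: [0.5, 0.7, -2.6]
grip_width: 0.0518
grip_force: 20.0
```

Emit:
{"name": "jog_arm", "arguments": {"rows": [[[-0.0388,-0.0011,0],0,0.045],[[-0.0388,-0.0011,0],0,0.045],[[-0.0388,-0.0011,0],0,0.045],[[0,0,0],-5,0.045],[[0,0,0],0,0.045],[[0,0,0],0,0.045]]}}

```text
time_s: 17.57
ee_pos: [0.5051, -0.2638, 0.193]
eef_rot: [-3.141, -0.001, 1.745]
force: [0.3, 0.4, -2.9]
grip_width: 0.0514
grip_force: 20.0
```

```bash
cat > chk.py <<'E'
from h import *
import sys
o=get_obs();print(o["ee_pos"],o["eef_rot"],o["grip_width"],o["force"])
t=.178;M=np.array([[np.cos(t),-np.sin(t)],[np.sin(t),np.cos(t)]])
c=camera("wrist");T=T_of(c,o);P=cloud(c,T)
L=(P[...,:2]-[.557,-.2535])@M
print("tcp local",(np.array(o["ee_pos"][:2])-[.557,-.2535])@M)
zt=o["ee_pos"][2]+.042
for x0,z1 in((.05,.125),(-.05,zt)):
    D=(abs(P[...,2]-z1)<.012)&(abs(L[...,0]-x0)<.024)&(abs(L[...,1])<.1)
    y=L[D][:,1]; z=P[D][:,2]; print("log",x0,D.sum(),"y",y.min() if len(y) else 0,y.max() if len(y) else 0)
    for a in np.arange(-.06,.07,.02):
        q=abs(y-a)<.01
        if q.sum()>50: print(round(a,3),q.sum(),np.percentile(z[q],98).round(4), L[D][q,0].mean().round(4))
E
python3 chk.py
```

```text
[ 0.50505849 -0.26375977  0.19304209] [-3.14111152e+00 -6.47371069e-04  1.74482818e+00] 0.05141315630419687 [ 0.27227603  0.39921268 -2.91341426]
tcp local [-0.05293743 -0.00090082]
log 0.05 9609 y -0.06969884614538738 0.06842043209716497
-0.06 859 0.1234 0.0465
-0.04 1262 0.1235 0.0467
-0.02 1356 0.1236 0.0467
0.0 1440 0.1235 0.0466
0.02 1548 0.1242 0.0465
0.04 1670 0.1244 0.0464
0.06 1474 0.1237 0.0469
log -0.05 24518 y -0.06692333369758897 0.07016342271506988
-0.06 1968 0.2341 -0.0542
-0.04 1140 0.2341 -0.0546
-0.02 2080 0.234 -0.0537
0.0 4507 0.2439 -0.0506
0.02 4403 0.2344 -0.0537
0.04 5042 0.2347 -0.0534
0.06 5363 0.2342 -0.0536
```

Emit:
{"name": "jog_arm", "arguments": {"rows": [[[-0.001,0.003,0.03],0,0.045],[[0,0,0.03],0,0.045],[[0,0,0.02],0,0.045],[[0,0,0.01],0,0.045],[[0,0,0.006],0,0.045],[[0,0,0.004],0,0.045],[[0,0,0],0,0.045],[[0,0,0.003],0,0.045],[[0,0,0.002],0,0.045],[[0,0,0],0,0.045]]}}

```text
time_s: 18.45
ee_pos: [0.5085, -0.2646, 0.0887]
eef_rot: [3.141, 0.0, 1.747]
force: [-0.4, 0.1, -3.2]
grip_width: 0.0516
grip_force: 20.0
```

Emit:
{"name": "jog_arm", "arguments": {"rows": [[[0,0,0.003],0,0.045],[[0,0,0.002],0,0.045],[[0,0,0.001],0,0.045],[[0,0,0],0,0.045]]}}

```text
time_s: 18.78
ee_pos: [0.5087, -0.2646, 0.0827]
eef_rot: [3.141, 0.0, 1.747]
force: [0.6, 0.6, -0.3]
grip_width: 0.0517
grip_force: 20.0
```

Emit:
{"name": "jog_arm", "arguments": {"rows": [[[0,0,0.001],0,0.045],[[0,0,0.001],0,0.045],[[0,0,0],0,0.045],[[0,0,0],0,0.045],[[0,0,0],0,0.045],[[0,0,0],0,0.045]], "squeeze": 4}}

```text
time_s: 19.28
ee_pos: [0.5089, -0.2648, 0.081]
eef_rot: [3.14, 0.001, 1.747]
force: [4.2, 0.1, 5.2]
grip_width: 0.0518
grip_force: 4.0
```

```bash
python3 chk.py
```

```text
[ 0.5089446  -0.26476245  0.08095413] [3.14027905e+00 9.08833963e-04 1.74700727e+00] 0.05183530062998651 [4.21670906 0.06554659 5.1539765 ]
tcp local [-0.04929026 -0.00257574]
log 0.05 15426 y -0.02646762751316855 0.06842854877273963
-0.02 518 0.1234 0.0579
0.0 3111 0.1235 0.0453
0.02 3862 0.1239 0.044
0.04 4225 0.1242 0.0427
0.06 3710 0.1236 0.0424
log -0.05 25619 y -0.0680702962128814 0.06865178693225361
-0.06 2297 0.1232 -0.0508
-0.04 1080 0.1234 -0.0507
-0.02 2377 0.1232 -0.0504
0.0 4230 0.1234 -0.0507
0.02 4731 0.1239 -0.0506
0.04 5491 0.1241 -0.0507
0.06 5413 0.1237 -0.0506
```

Emit:
{"name": "jog_arm", "arguments": {"rows": [[[0,0,0],0,0.075],[[0,0,0],0,0.085],[[0,0,0],0,0.085],[[0,0,0],0,0.085],[[0,0,-0.02],0,0.085],[[0,0,-0.04],0,0.085],[[0,0,-0.04],0,0.085],[[0,0,-0.04],0,0.085]]}}

```text
time_s: 20.0
ee_pos: [0.5079, -0.2643, 0.2219]
eef_rot: [-3.141, -0.001, 1.747]
force: [0.4, -1.2, 0.3]
grip_width: 0.0849
grip_force: 0.0
```

Emit:
{"name": "jog_arm", "arguments": {"rows": [[[0.034,0.0122,0],0,0.094],[[0.034,0.0122,0],0,0.094],[[0.034,0.0122,0],0,0.094],[[0.034,0.0122,0],0,0.094],[[0.034,0.0122,0],0,0.094],[[0.034,0.0122,0],0,0.094],[[0.034,0.0122,0],0,0.094],[[0.034,0.0122,0],0,0.094],[[0.034,0.0122,0],0,0.094],[[0.034,0.0122,0],0,0.094],[[0.034,0.0122,0],0,0.094],[[0.034,0.0122,0],0,0.094]]}}

```text
time_s: 21.0
ee_pos: [0.5808, 0.1646, 0.2203]
eef_rot: [-3.141, 0.0, 1.747]
force: [0.5, -0.5, 0.1]
grip_width: 0.0941
grip_force: 0.0
```

Emit:
{"name": "jog_arm", "arguments": {"rows": [[[0.034,0.0122,0],0,0.094],[[0.034,0.0122,0],0,0.094],[[0.034,0.0122,0],0,0.094],[[0,0,0],5.9,0.094],[[0,0,0],5.9,0.094],[[0,0,0],5.9,0.094],[[0,0,0],5.9,0.094],[[0,0,0],0,0.094]]}}

```text
time_s: 21.67
ee_pos: [0.599, 0.2696, 0.2201]
eef_rot: [-3.141, 0.001, 1.33]
force: [0.6, 0.5, -0.3]
grip_width: 0.0941
grip_force: 0.0
```

```bash
cat > card.py <<'E'
from h import *
o=get_obs();print(o["ee_pos"],o["eef_rot"])
c=camera("wrist");T=T_of(c,o);P=cloud(c,T);save(c,"w4")
for n,a,b in(("foot",.008,.02),("card",.03,.075),("all",.008,.075)):
    S=P[(P[...,2]>a)&(P[...,2]<b)&(abs(P[...,0]-.6)<.06)&(abs(P[...,1]-.27)<.06)]
    if len(S)>20: print(n,len(S),S.mean(0),cv2.minAreaRect((S[:,:2]*1000).astype(np.float32)),S[:,2].max())
E
python3 card.py
```

```text
[0.5990325  0.26959576 0.22005753] [-3.14097955e+00  5.44145975e-04  1.33035442e+00]
foot 1124 [0.59977321 0.27173742 0.01450516] ((599.847900390625, 271.10064697265625), (59.995513916015625, 23.54979133605957), 75.96522521972656) 0.017269792869128775
card 232 [0.60003622 0.27324247 0.06168803] ((599.8544311523438, 270.78033447265625), (68.76484680175781, 2.715968132019043), 76.3192138671875) 0.06433813148756645
all 1360 [0.5998405  0.27208932 0.02257958] ((599.7730102539062, 270.8009338378906), (68.76897430419922, 23.54979133605957), 75.9652328491211) 0.06433813148756645
```

View pics/w4.png

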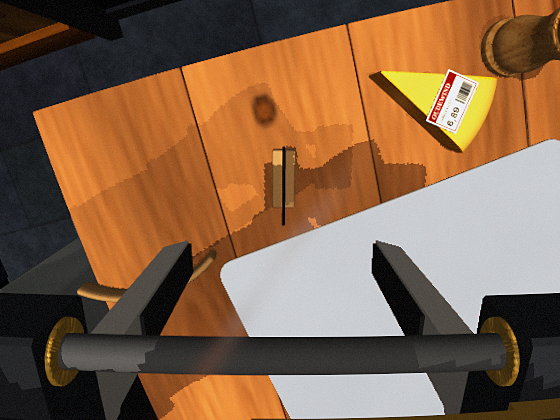

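The view shows the card standing upright with its foot at (284,178). The slate sheet is clear of both fingers.

Emit:
{"name": "jog_arm", "arguments": {"rows": [[[0.0015,0.0005,0.039],0,0.06],[[0,0,0.039],0,0.06],[[0,0,0.039],0,0.06],[[0,0,0.034],0,0.06],[[0,0,0.03],0,0.06],[[0,0,0.02],0,0.06],[[0,0,0.01],0,0.06],[[0,0,0.004],0,0.06],[[0,0,0],0,0.06]], "squeeze": 15}}

```text
time_s: 22.47
ee_pos: [0.6001, 0.2709, 0.0054]
eef_rot: [-3.141, 0.0, 1.337]
force: [-0.6, 0.1, 0.4]
grip_width: 0.0599
grip_force: 0.0
```

Emit:
{"name": "jog_arm", "arguments": {"rows": [[[0,0,0],0,0.015],[[0,0,0],0,0.015],[[0,0,0],0,0.015],[[0,0,0],0,0.015],[[0,0,0],0,0.015],[[0,0,0],0,0.015],[[0,0,0],0,0.015],[[0,0,0],0,0.015]]}}

```text
time_s: 23.13
ee_pos: [0.6001, 0.271, 0.0058]
eef_rot: [3.141, -0.0, 1.335]
force: [0.2, -0.1, 3.4]
grip_width: 0.0234
grip_force: 15.0
```

The gripper body is 177 mm long along the closing line. Holding the card by its foot, it would hit the seated pale log when placing, so I'll regrip higher, on the slate itself.

Emit:
{"name": "jog_arm", "arguments": {"rows": [[[0,0,0],0,0.045],[[0,0,0],0,0.045],[[0,0,0],0,0.045],[[0,0,0],0,0.045],[[0,0,-0.012],0,0.045],[[0,0,-0.013],0,0.045],[[0,0,0],0,0.0],[[0,0,0],0,0.0],[[0,0,0],0,0.0],[[0,0,0],0,0.0],[[0,0,0],0,0.0],[[0,0,0],0,0.0]]}}

```text
time_s: 24.13
ee_pos: [0.5998, 0.2709, 0.03]
eef_rot: [-3.141, 0.0, 1.335]
force: [-0.3, -0.4, -0.5]
grip_width: 0.0082
grip_force: 0.0
```

Emit:
{"name": "jog_arm", "arguments": {"rows": [[[0,0,0],0,0.0],[[0,0,0],0,0.0],[[0,0,0],0,0.0],[[0,0,0],0,0.0]]}}

```text
time_s: 24.47
ee_pos: [0.6, 0.2709, 0.0303]
eef_rot: [-3.141, 0.0, 1.335]
force: [0.2, 0.4, -0.1]
grip_width: 0.0031
grip_force: 15.0
```

Emit:
{"name": "jog_arm", "arguments": {"rows": [[[0,0,-0.02],0,0.0],[[0,0,-0.036],0,0.0],[[0,0,-0.036],0,0.0],[[0,0,-0.036],0,0.0],[[0,0,-0.036],0,0.0],[[0,0,-0.036],0,0.0]]}}

```text
time_s: 24.97
ee_pos: [0.5997, 0.2708, 0.2324]
eef_rot: [3.142, -0.0, 1.335]
force: [0.2, 0.0, -0.5]
grip_width: 0.0028
grip_force: 15.0
```

Emit:
{"name": "jog_arm", "arguments": {"rows": [[[-0.0386,-0.0032,0],0,0.0],[[-0.0386,-0.0032,0],0,0.0],[[-0.0386,-0.0032,0],0,0.0],[[-0.0386,-0.0032,0],0,0.0],[[-0.0386,-0.0032,0],0,0.0],[[-0.0386,-0.0032,0],0,0.0],[[-0.0386,-0.0032,0],0,0.0],[[-0.0386,-0.0032,0],0,0.0],[[-0.0386,-0.0032,0],0,0.0],[[-0.0386,-0.0032,0],0,0.0],[[-0.0386,-0.0032,0],0,0.0],[[-0.0386,-0.0032,0],0,0.0]]}}

```text
time_s: 25.97
ee_pos: [0.4536, -0.1721, 0.2307]
eef_rot: [3.141, 0.0, 1.335]
force: [0.9, 1.3, -0.5]
grip_width: 0.0029
grip_force: 15.0
```

Emit:
{"name": "jog_arm", "arguments": {"rows": [[[-0.0386,-0.0032,0],0,0.0],[[-0.0386,-0.0032,0],0,0.0],[[-0.0386,-0.0032,0],0,0.0],[[0,0,0],-5.9,0.0],[[0,0,0],-5.9,0.0],[[0,0,0],-5.9,0.0],[[0,0,0],-5.9,0.0],[[0,0,0],0,0.0],[[0,0,0],0,0.0]]}}

```text
time_s: 26.72
ee_pos: [0.4181, -0.2808, 0.2305]
eef_rot: [3.142, 0.0, 1.744]
force: [0.3, -0.8, -0.7]
grip_width: 0.003
grip_force: 15.0
```

```bash
python3 - <<'E'
from h import *
o=get_obs();print(o["ee_pos"],o["eef_rot"],o["grip_width"],o["force"])
t=.178;M=np.array([[np.cos(t),-np.sin(t)],[np.sin(t),np.cos(t)]])
c=camera("wrist");T=T_of(c,o);P=cloud(c,T);save(c,"w5")
E=o["ee_pos"]; L=(P-np.array(E))
L[...,:2]=L[...,:2]@M
S=L[(L[...,2]>-.035)&(L[...,2]<.05)&(abs(L[...,0])<.02)&(abs(L[...,1])<.05)]
print(len(S),S.min(0),S.max(0),S.mean(0))
W=(c["image"].min(-1)>170)&(abs(P[...,0]-.418)<.07)&(abs(P[...,1]+.28)<.09)&(P[...,2]<.04)
print("strip",W.sum(),cv2.minAreaRect((P[W][:,:2]*1000).astype(np.float32)) if W.sum()>50 else 0)
E
```

```text
[ 0.41814038 -0.2808145   0.23048276] [3.14154478e+00 9.45739174e-05 1.74387934e+00] 0.003049526456317659 [ 0.30197868 -0.76501666 -0.70618272]
5592 [-0.01523953 -0.02624268 -0.03070607] [0.01248035 0.03595676 0.04999784] [-0.00133491  0.01327405  0.01343499]
strip 3624 ((416.10595703125, -281.135009765625), (59.50821304321289, 109.74346923828125), 10.869794845581055)
```

View pics/w5.png

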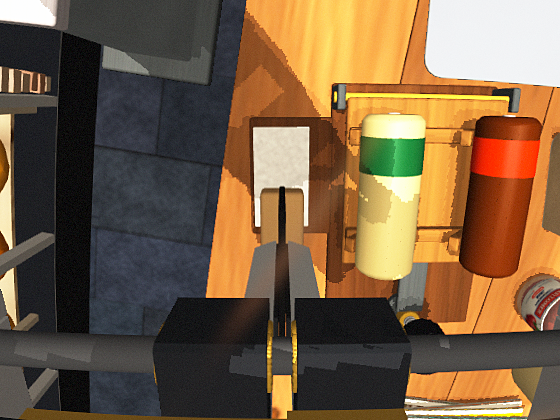

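The picture shows the card held upright above the white strip, with both logs seated in their grooves.

Emit:
{"name": "jog_arm", "arguments": {"rows": [[[0,-0.001,0.035],0,0.0],[[0,0,0.035],0,0.0],[[0,0,0.035],0,0.0],[[0,0,0.035],0,0.0],[[0,0,0.025],0,0.0],[[0,0,0.012],0,0.0],[[0,0,0.005],0,0.0],[[0,0,0.002],0,0.0],[[0,0,0],0,0.0]]}}

```text
time_s: 27.52
ee_pos: [0.4175, -0.2812, 0.0469]
eef_rot: [3.141, 0.0, 1.746]
force: [0.1, -0.5, -0.9]
grip_width: 0.0026
grip_force: 15.0
```

Emit:
{"name": "jog_arm", "arguments": {"rows": [[[0,0,0.002],0,0.0],[[0,0,0.001],0,0.0],[[0,0,0],0,0.0]]}}

```text
time_s: 27.77
ee_pos: [0.4174, -0.2811, 0.0439]
eef_rot: [3.141, 0.001, 1.747]
force: [-0.6, 0.2, -0.3]
grip_width: 0.0027
grip_force: 15.0
```

Emit:
{"name": "jog_arm", "arguments": {"rows": [[[0,0,0.001],0,0.0],[[0,0,0.001],0,0.0],[[0,0,0],0,0.0]]}}

```text
time_s: 28.02
ee_pos: [0.4175, -0.2812, 0.042]
eef_rot: [3.141, 0.001, 1.747]
force: [-0.9, 0.4, 4.0]
grip_width: 0.0028
grip_force: 15.0
```

Emit:
{"name": "jog_arm", "arguments": {"rows": [[[0,0,-0.0005],0,0.0],[[0,0,0],0,0.02],[[0,0,0],0,0.05],[[0,0,0],0,0.05],[[0,0,0],0,0.05],[[0,0,0],0,0.05],[[0,0,0],0,0.05],[[0,0,-0.02],0,0.05],[[0,0,-0.035],0,0.05],[[0,0,-0.035],0,0.05],[[0,0,-0.035],0,0.05],[[0,0,-0.03],0,0.05]], "squeeze": 5}}

```text
time_s: 29.02
ee_pos: [0.4172, -0.281, 0.1994]
eef_rot: [3.141, 0.001, 1.747]
force: [0.8, -0.5, 0.4]
grip_width: 0.0499
grip_force: 0.0
```

```bash
python3 chk.py; python3 - <<'E'
from h import *
o=get_obs();c=camera("wrist");T=T_of(c,o);P=cloud(c,T);save(c,"w6")
t=.178;M=np.array([[np.cos(t),-np.sin(t)],[np.sin(t),np.cos(t)]])
L=(P[...,:2]-[.4172,-.2804])@M
for a,b in((.02,.034),(.05,.09),(.02,.09)):
    q=(P[...,2]>a)&(P[...,2]<b)&(abs(L[...,0])<.045)&(abs(L[...,1])<.05)
    if q.sum()>20: print(q.sum(),cv2.minAreaRect((L[q]*1000).astype(np.float32)),P[q][:,2].max())
E
```

```text
[ 0.41717494 -0.280978    0.19941103] [3.14069231e+00 9.83269934e-04 1.74706639e+00] 0.049898325049679705 [ 0.84539965 -0.51869303  0.37194812]
tcp local [-0.14248109 -0.0022862 ]
log 0.05 7902 y -0.07159855767223398 0.06835805980611177
-0.06 922 0.1232 0.0442
-0.04 1079 0.1234 0.0445
-0.02 1146 0.1235 0.0443
0.0 1210 0.1236 0.0445
0.02 1267 0.124 0.0437
0.04 1244 0.1244 0.0417
0.06 1025 0.1237 0.0415
log -0.05 0 y 0 0
1324 ((-1.491140365600586, 1.597494125366211), (23.66706657409668, 65.29926300048828), 0.28224673867225647) 0.03310084236893679
245 ((-1.5029010772705078, 0.029155731201171875), (68.77198791503906, 1.7587229013442993), 89.8847427368164) 0.0765564534713376
1575 ((-1.4834299087524414, 0.032299041748046875), (23.66706657409668, 68.76424407958984), 0.28224673867225647) 0.0765564534713376
```

View pics/w6.png

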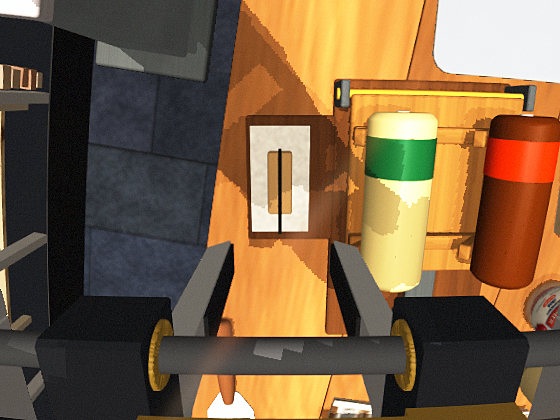

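The card stands centred on the strip at (280,180), upright with its top at 76 mm. Both logs are seated at (397,200) and (518,200), and the arm is clear.

```bash
python3 -c "
from station import *
print(hand_in())"
```

```text
the job is handed in; nothing more can be done
None
```

The job is handed in, though the hand-in returned no verdict: the bed read level, the brown log is seated in the back groove and the pale log in the front, and the card stands upright about 1.5 mm from the middle of the white strip.

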